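# Close the chip reader, flip its kickstand down and hold the screen frame upright

## Robot

A 6-joint arm with a two-finger parallel gripper is mounted at the origin on the work surface. World frame = base frame: x ahead of the robot, y to its left, z up, the work surface at z = 0. Lengths are in mm, angles in rad, forces in N, time in s.
With the tool pointing down it reaches from about 375 to 975 mm from the base axis. Payload 3.8 kg.
Tool frame: the origin (TCP) lies at the very end of the fingers, on their centre line; the grasp point (between the pads) lies 19 mm behind it; z points along the fingers, y is the line along which they close (so a half turn about z gives the same grasp; the last joint's range is limited). The gripper opens to 85 mm and grips with 20 to 120 N. Pads are 22 mm wide; open, the fingers measure 114 mm over their backs; the gripper's body (76 mm by 85 mm) begins 54 mm behind the grasp point. The pads swing forward as they close: fully open they stand 13 mm farther back than shut.
Start: joints at [-1.373, 0.264, 1.604, -0, 1.274, -0.037], TCP at [157.032, -656.475, 231.28] pointing down, gripper open.
Joint ranges: [-2.63, 2.63], [-0.94, 2.18], [0.31, 2.57], [-1.31, 4.45], [0, 2.66], [-2.55, 2.55]. Speed limits (rad/s): [2.57, 2.57, 3.14, 3.14, 3.14, 3.14].

## Interface

Orientations are given as [roll, pitch, yaw] about the fixed x, y, z axes, in that order (R = Rz(yaw) Ry(pitch) Rx(roll)).
In Python, from bench import observe, snapshot, calibration, sign_off, trace gives the robot as it stands.
- The arm moves only by the tool jog_arm, never from a script. Its argument "series" is a list of rows, each a list of 3 entries, a list of its own where there are three numbers: the shift along the tool's x, y, z each as a share of 0.12 m, from -1 to 1, then the turn, a rotation vector about the tool's x, y, z each as a share of 60 degrees, from -1 to 1, then the opening, from 0 (shut) to 1 (fully open). A call has 1 to 10 rows; each row is the pose to reach, as a shift and turn from the pose commanded when the call began, along the tool's axes at that moment; what a row does not reach only later rows make up. A row lasts 1/12 s, in which the tool goes at most 41.7 mm and 7.16 degrees, less where a joint would pass 70% of its speed; a pose out of reach is approached as far as the arm can. A call with a number of a shift or a turn outside -1 to 1 is refused whole. A call with a gripper value outside its range is refused whole. The fingers move at their own pace and stop on an object; "grip_force" is the grip in N (left out, the last holds). Time passes only in rows, so rows that repeat a pose let the fingers close. It gives the time, the measured TCP pose, the force, the opening and the grip force at its end, in the units of the state.
- observe(): the state, without advancing time (a new reading comes with each control period).
- snapshot(name): name is "scene" or "top" or "wrist"; returns the picture (480x640x3 uint8, red, green, blue); there is no depth.
- calibration(name): a dict with "fx", "fy", "cx", "cy" (pixels), "k1" (the pictures are not rectified: a ray, as slopes to the right and down, at radius r is drawn at 1 + k1 r^2 times it, then the intrinsics apply), "R" (3x3) and "t" (3): a world point X has camera coordinates R X + t; the wrist camera has in their place "hand_eye" (4x4, takes a point from camera to tool coordinates, whose origin is the TCP and whose axes are the flange's). Camera axes: x right, y down, z forward; pixel columns grow to the right and rows downward; lengths in mm; the calibration is good to about 2 mm. A picture is of the moment at which its call begins: read the wrist's pose just before it. calibration takes no time and is no camera call.
- sign_off(): hands the job in; it is judged then, once.
Trained networks look in the newest picture that a camera, given by its name, has taken for a name from the list of things; names that differ only in an ending like _2 or _b are one class to them, and where a whole thing is asked for, a point or a joint stands for the part that bears it (a point fixed in the world has none). Each returns a list of dicts, best first, with "score" (0 to 1); they miss things now and then, are a little off and sometimes report something else, mostly with a low value. They report only what shows in the picture. A call takes as long as a camera call.
- trace(camera, name): "region" (480x640 bool, what is visible of it) and "at" ([row, column] in pixels, amid what is visible of it).
The state is a dict: "time_s": time; "joints": joint angles; "qvel": joint speeds; "joint_torque": joint torques, N m; "tool_pos": TCP position; "tcp_rot": TCP orientation; "force": force on the tool from outside, world axes, zero at the start; "ft_torque": the same for the moment, N m; "finger_gap": finger opening in mm; "finger_force": force on a finger pad.
Only numpy, scipy, OpenCV 4.12 (cv2) and the standard library are available. Lean on these libraries where they do the work, as an engineer would, in place of code of your own. Each camera call takes 0.05 s, during which the arm holds its last target. There are 200 camera calls.

## Task

The chip reader has been loaded: push its chip drawer fully home, then flip the kickstand on the reader's right-hand side over centre and all the way down behind, and only then swing the hinged screen frame up from its forward lean and hold it upright. Its hub is not locked, so the screen tips over if let go: finish while still holding it upright and still, never let it fall over backwards, and leave the other things on the bench alone.

Things in the scene. Friction and masses are not known exactly. Their poses are not given: they have to be found in the camera images.
- reader: Portable chip reader fixed to the bench: cream box with a blue-grey band, 160 deep (x) x 200 wide (y), top at height 70 mm. Origin under its centre, on the bench; x points from its front (drawer side, facing the robot) to its back, y to its left, z up. Drawer in its front, kickstand on its right (-y) side, screen frame on top. Its place and yaw (up to 0.3 rad) vary.
- drawer (a joint): Opening of the chip drawer in m: 0 = fully home, up to 0.04 = out; starts 0.020 to 0.036 open. Slides along the reader's -x as it opens, stays where left, about 1.2 N to slide. A hard stop at 0.
- drawer_face (a point): Centre of the outer face of the drawer's grey front panel (panel 90 wide, 40 tall, its lower edge 14 above the bench). When home this face is at x = -90, y = +20, z = 34 mm in the reader's frame; the panel then still stands 10 proud of the housing.
- kickstand (a joint): Kickstand angle in rad: 0 (start) = up, leaning 0.436 rad to the reader's front; 0.436 = straight up; grows as it swings over the top to the back; 2.79 = stop, all the way down, pointing 45 degrees down behind, peg near the bench. Its heavy end keeps it at either stop: past straight up (over centre) it falls down behind by itself; short of that it falls back. Under 1 N at the peg moves it.
- kick_pivot (a point): Pivot of the kickstand on the reader's right side, in the reader's frame at x = 30, y = -118, z = 75 mm; the axis is parallel to the reader's y.
- kick_peg (a point): Middle of the black rubber peg at the kickstand's end: round, 12 mm thick, axis parallel to the reader's y, 95 mm from the pivot. The flat leg (12 wide) lies at y = -118 to -126 mm in the reader's frame; the peg sticks out sideways to y = -168 and this point is at y = -150, so that the peg can be pushed beside the leg.
- screen (a joint): Tilt of the screen frame in rad: 0 = upright, negative = leaning forward to the robot, positive = tipped backward. Starts on its forward stop at -0.65; rear stop at 0.45. Swings freely in its hub (no latch, little friction); 0.4 to 0.8 kg, its weight in front of the hinge, so that near upright it tips forward if let go.
- screen_hinge (a point): Hinge (hub) of the screen frame, in the reader's frame at x = 45, y = 0, z = 85 mm; the axis is parallel to the reader's y.
- screen_handle (a point): Middle of the black carrying handle at the frame's upper end: a round bar 12 mm thick along the reader's y, 112 long between its end struts, 195 mm from the hinge, 40 mm beyond the upper edge of the screen (160 wide, 18 thick). Straight above the hinge when the frame is upright.
- tip_box: sizes in mm, bystander: blue pipette-tip box with clear lid, 87 x 122 x 65; origin under its centre
- beaker: sizes in mm, bystander: glass beaker, 70 across, 85 tall; origin under its centre
- buffer_bottle: sizes in mm, bystander: white bottle, 64 across, 150 tall; origin under its centre
- jar: sizes in mm, bystander: amber jar, 56 across, 70 tall; origin under its centre
- marker: sizes in mm, bystander: black marker pen lying flat, 14 across, 130 long; origin under its centre
- tube_rack: sizes in mm, bystander: white tube rack, 75 x 160, 84 tall with its eight capped tubes; origin under its centre
- reagent_box: sizes in mm, bystander: brown cardboard box 100 x 140 x 60; origin under its centre

How it is judged (in metres and radians):
On the way, in this order (a step that is already met when the one before it is completed fails the run):
1. the chip drawer is fully home (value of joint drawer below 0.004 m), for 0.2 s.
2. the kickstand is all the way down behind (value of joint kickstand above 2.65 rad), for 0.2 s.
At the end, for the whole second after the job is handed in: The drawer is within 4 mm of home, the kickstand within 0.14 rad of its lower stop, and the screen frame within 0.09 rad (5 degrees) of upright, still (under 0.1 rad/s) and held by the gripper's fingers (contact force above 0.8 N) (value of joint drawer below 0.004 m and value of joint kickstand above 2.65 rad and value of joint screen between -0.09 and 0.09 rad and angular speed of screen below 0.1 rad/s and contact force between the fingers and screen above 0.8 N); the arm keeps its last pose, push and grip.
It fails at once if the screen frame falls over backwards (more than 0.25 rad past upright) (value of joint screen above 0.25 rad).
It fails at once if the screen frame is swung up (beyond -0.3 rad) before the kickstand is down (value of joint screen above -0.3 rad and value of joint kickstand below 2.5 rad).
It fails at once if another thing on the bench is moved more than 30 mm or tipped over (distance of any of tip_box, beaker, buffer_bottle, jar, marker, tube_rack, reagent_box from where it was at the start of the episode above 0.03 m or angle between any of tip_box, beaker, buffer_bottle, jar, tube_rack, reagent_box's own z axis and vertical above 0.5 rad).
It also fails if it takes over 56 s, if anything falls off the work surface, if the arm or the gripper's body presses on something with over 40 N, if the wrist force passes 120 N, or if a joint passes its speed limit or range.

## Working session

There is one attempt and no reset: what is moved stays moved. The work goes in short steps, Python scripts to look and compute and a tool call to move; the robot and the scene stay as the last step left them, time stands still between calls to the robot, and variables do not carry over. Pictures are saved under pics/ and viewed, at most 10 in all, crops included, and the job is handed in when it is done.

Besides the shell and the picture viewer there is one more tool, called after "Call:" in YAML: its name, and indented under it one key for each argument. jog_arm: Moves the arm, as the interface text tells. Shift numbers are shares of 0.12 m and turn numbers shares of 60 degrees, none past 1 either way. Its arguments: {"type":"object","properties":{"series":{"type":"array","items":{"type":"array"}},"grip_force":{"type":"number"}},"required":["series"]}

```bash
mkdir -p pics; ls
python3 - <<'E'
from bench import *
import cv2,json,numpy as np
print(observe())
for n in ("scene","top"):
    im=snapshot(n); cv2.imwrite(f"pics/{n}0.png",im[:,:,::-1])
    c=calibration(n); print(n,{k:np.round(v,4).tolist() for k,v in c.items()})
    for t in ("reader","drawer_face","kick_peg","screen_handle","kick_pivot","screen_hinge"):
        try:
            for r in trace(n,t)[:2]: print(t,round(r['score'],2),r['at'],r['region'].sum())
        except Exception as e: print(t,e)
print(calibration("wrist"))
E
```

```text
pics
{'time_s': 0.0, 'joints': array([-1.37286571e+00,  2.64772436e-01,  1.60535207e+00,  2.22725004e-06,
        1.27369566e+00, -3.68947283e-02]), 'qvel': array([ 3.15509505e-04,  6.15522338e-05,  7.45845306e-04,  1.34514001e-03,
       -9.25888908e-04,  5.88851671e-04]), 'joint_torque': array([ 6.18199683e-04, -5.15107083e+01, -3.67316222e+01, -1.53300562e-04,
        1.28629882e-02,  1.73516241e-05]), 'tool_pos': array([ 156.91536365, -655.76910669,  229.96086693]), 'tcp_rot': array([-3.13936673e+00, -8.42917008e-05,  2.34824598e-01]), 'force': array([ 0.09625407,  0.61474198, -0.79607331]), 'ft_torque': array([ 0.02519644, -0.01906461,  0.02518013]), 'finger_force': 0.0, 'finger_gap': 85.22473720318925}
scene {'fx': 551.7319, 'fy': 551.7319, 'cx': 316.0939, 'cy': 244.877, 'k1': -0.1625, 'R': [[0.9908, -0.135, 0.003], [-0.1138, -0.8463, -0.5205], [0.0728, 0.5154, -0.8539]], 't': [-604.4152, 149.8367, 1515.8753]}
reader 0.77 [275.7, 308.4] 5209
drawer_face 0.92 [279.9, 275.2] 378
kick_peg 0.72 [306.3, 326.0] 199
screen_handle 0.94 [258.7, 307.0] 2356
kick_pivot 0.82 [277.1, 307.4]
[... 361 characters left out ...]
_handle 0.62 [246.1, 334.9] 3588
screen_handle 0.21 [235.5, 250.2] 1865
kick_pivot 0.63 [237.5, 333.7] 6151
kick_pivot 0.47 [244.9, 335.8] 3619
screen_hinge 0.64 [241.2, 333.1] 6098
screen_hinge 0.21 [280.7, 328.0] 365
{'fx': 404.293525715349, 'fy': 404.293525715349, 'cx': 319.3158192635002, 'cy': 235.37502354336132, 'k1': -0.03130654508939122, 'hand_eye': array([[ 4.10675517e-04, -9.58012202e-01, -2.86727139e-01,
         7.22250470e+01],
       [ 9.99999915e-01,  4.03107225e-04,  8.54256120e-05,
        -9.44405380e-02],
       [ 3.37430027e-05, -2.86727150e-01,  9.58012286e-01,
        -1.41880777e+02],
       [ 0.00000000e+00,  0.00000000e+00,  0.00000000e+00,
         1.00000000e+00]])}
```

Run:
```python
import cv2
a=cv2.imread("pics/top0.png"); cv2.imwrite("pics/top1.png",cv2.resize(a[170:310,240:440],None,fx=4,fy=4,interpolation=2))
a=cv2.imread("pics/scene0.png"); cv2.imwrite("pics/scene1.png",cv2.resize(a[190:340,210:410],None,fx=4,fy=4,interpolation=2))
```

```text
(no output)
```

View pics/scene0.png

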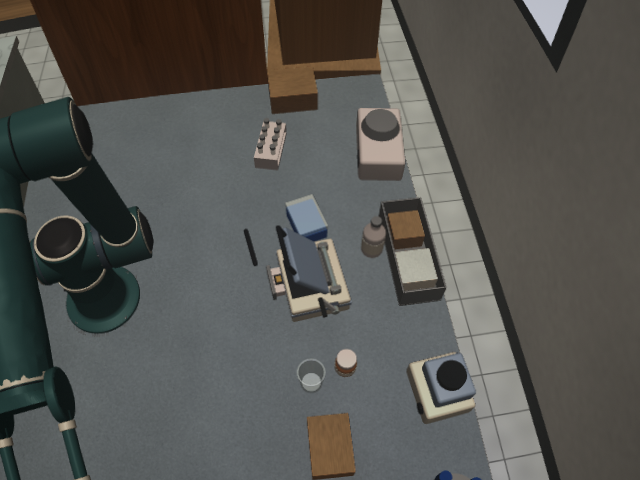

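View pics/top1.png

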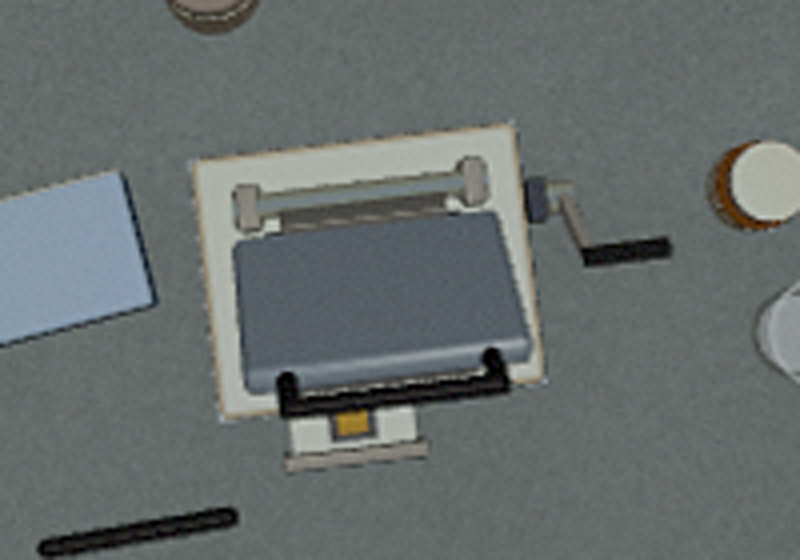

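View pics/scene1.png

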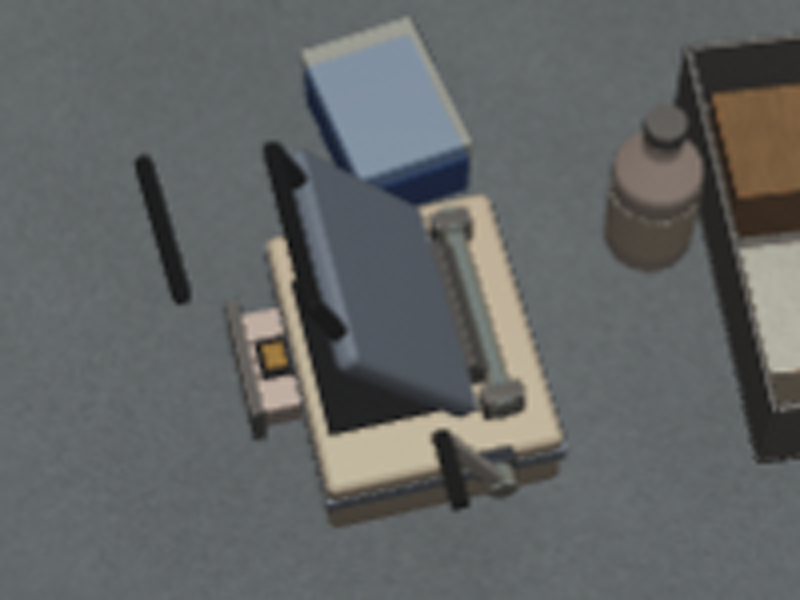

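```bash
cat > h.py <<'E'
import numpy as np
from scipy.optimize import least_squares
from scipy.spatial.transform import Rotation as Ro
from bench import *
def proj(n,X,T=None):
    c=calibration(n); X=np.atleast_2d(X)
    if n=="wrist":
        M=np.linalg.inv(T@c["hand_eye"]); P=X@M[:3,:3].T+M[:3,3]
    else: P=X@np.array(c["R"]).T+c["t"]
    s=P[:,:2]/P[:,2:]; s=s*(1+c["k1"]*(s**2).sum(1,keepdims=True))
    return s*[c["fx"],c["fy"]]+[c["cx"],c["cy"]]
def tcp():
    o=observe(); T=np.eye(4); T[:3,:3]=Ro.from_euler("xyz",o["tcp_rot"]).as_matrix(); T[:3,3]=o["tool_pos"]; return T
def w(p,X):  # reader frame -> world
    return np.atleast_2d(X)@Ro.from_euler("z",p[2]).as_matrix().T+[p[0],p[1],0]
E
cat > fit.py <<'E'
from h import *
d=lambda p:-90-p[3]
top=[((193,160),(80,100,70)),((515,124),(80,-100,70)),((220,418),(-80,100,70)),((547,382),(-80,-100,70)),
((588,257),(-10,-126,161)),((670,247),(-10,-168,161)),((285,405),(-73,56,240)),((505,380),(-73,-56,240)),((288,471),("d",65,54)),((427,455),("d",-25,54))]
sc=[((490,197),(80,100,70)),((562,450),(80,-100,70)),((268,240),(-80,100,70)),((330,500),(-80,-100,70))]
def res(p,full=False):
    o=[]
    for n,L,off in(("top",top,(240,170)),("scene",sc,(210,190))):
        X=np.array([[d(p) if v=="d" else v for v in x] for _,x in L],float)
        o.append(proj(n,w(p,X))-(np.array([q for q,_ in L])/4+off))
    return np.vstack(o).ravel()
r=least_squares(res,[600,0,.1,30],loss="soft_l1",x_scale=[100,100,.1,10])
print(r.x.round(3)); print(res(r.x).reshape(-1,2).round(1).tolist())
E
python3 fit.py
```

```text
[ 5.93068e+02 -3.88760e+01  9.70000e-02  2.77940e+01]
[[-0.2, -1.5], [1.0, -1.2], [0.0, -0.4], [0.3, -0.3], [2.8, -0.4], [0.7, 0.1], [1.3, 0.1], [-0.7, 0.5], [-0.9, -0.0], [0.9, 0.0], [-0.8, -1.5], [-0.1, -1.6], [-1.6, -1.0], [-2.0, -1.3]]
```

```bash
cat >> h.py <<'E'
P=[593.07,-38.88,.097]
def goal(x,y,z,tilt):  # reader frame, tool x = reader y, fingers down tilted forward by tilt
    s,c=np.sin(tilt),np.cos(tilt)
    G=np.eye(4); Rz=Ro.from_euler("z",P[2]).as_matrix()
    G[:3,:3]=Rz@np.array([[0,c,s],[1,0,0],[0,s,-c]]); G[:3,3]=w(P,(x,y,z))[0]; return G
def rel(A,B):
    D=np.linalg.inv(A)@B
    return (D[:3,3]/120).round(3).tolist(),(Ro.from_matrix(D[:3,:3]).as_rotvec(degrees=True)/60).round(3).tolist()
def rd():  # tcp in reader frame
    T=tcp(); R=Ro.from_euler("z",P[2]).as_matrix(); return (R.T@(T[:3,3]-[P[0],P[1],0])).round(1).tolist()
E
python3 - <<'E'
from h import *
A=tcp()
print(rel(A,goal(-190,20,150,np.radians(30))), rd())
A2=A.copy();A2[:3,3]=goal(-190,20,150,0)[:3,3]
print(rel(A2,goal(-190,20,150,np.radians(30))), A2[:3,3])
A3=A.copy();A3[:3,:3]=goal(0,0,0,0)[:3,:3]; print(rel(A,A3)); print(rel(A3,goal(-190,20,150,np.radians(30))))
E
```

```text
([3.186, -4.543, 0.677], [-0.411, 0.358, -1.335]) [-493.8, -572.5, 231.4]
([0.0, 0.0, -0.0], [-0.411, 0.358, -1.335]) [402.02619518 -37.37512853 150.        ]
([0.0, 0.0, 0.0], [0.0, 0.0, -1.368])
([4.937, 2.532, 0.678], [-0.5, -0.0, 0.0])
```

Call:
jog_arm:
  series:
    - [[0,0,0],[0,0,-0.684],0]
    - [[0,0,0],[0,0,-0.684],0]
    - [[0,0,0],[0,0,-0.684],0]
    - [[0,0,0],[0,0,-0.684],0]
    - [[0,0,0],[0,0,-0.684],0]
    - [[0,0,0],[0,0,-0.684],0]
    - [[0,0,0],[0,0,-0.684],0]

```text
time_s: 1.28
tool_pos: [157.1, -656.5, 231.3]
tcp_rot: [3.142, 0.0, 0.953]
force: [0.1, -0.2, 0.9]
finger_gap: 0.4
finger_force: 0.0
```

Call:
jog_arm:
  series:
    - [[0,0,0],[0,0,-0.684],0]
    - [[0,0,0],[0,0,-0.684],0]
    - [[0,0,0],[0,0,-0.684],0]
    - [[0,0,0],[0,0,-0.684],0]
    - [[0,0,0],[0,0,-0.684],0]
    - [[0,0,0],[0,0,-0.684],0]
    - [[0,0,0],[0,0,-0.684],0]

```text
time_s: 1.87
tool_pos: [157.0, -656.5, 231.3]
tcp_rot: [3.142, 0.0, 1.667]
force: [0.2, 0.7, -0.6]
finger_gap: -0.0
finger_force: 0.0
```

Call:
jog_arm:
  series:
    - [[1,0.8,0],[0,0,0],0]
    - [[1,0.8,0],[0,0,0],0]
    - [[1,0.8,0],[0,0,0],0]
    - [[1,0.8,0],[0,0,0],0]
    - [[1,0.8,0],[0,0,0],0]

```text
time_s: 2.28
tool_pos: [243.6, -523.4, 231.3]
tcp_rot: [3.14, -0.002, 1.666]
force: [0.2, 0.2, 0.7]
finger_gap: 0.0
finger_force: 0.0
```

Call:
jog_arm:
  series:
    - [[1,0.8,0],[0,0,0],0]
    - [[1,0.8,0],[0,0,0],0]
    - [[1,0.8,0],[0,0,0],0]
    - [[1,0.8,0],[0,0,0],0]
    - [[1,0.8,0],[0,0,0],0]

```text
time_s: 2.7
tool_pos: [327.1, -395.5, 231.5]
tcp_rot: [3.14, -0.001, 1.667]
force: [0.1, -0.6, 0.7]
finger_gap: 0.0
finger_force: 0.0
```

Call:
jog_arm:
  series:
    - [[1,0.6,0],[0,0,0],0]
    - [[1,0.6,0],[0,0,0],0]
    - [[1,0.6,0],[0,0,0],0]
    - [[1,0.6,0],[0,0,0],0]
    - [[1,0.6,0],[0,0,0],0]

```text
time_s: 3.12
tool_pos: [386.2, -270.8, 231.6]
tcp_rot: [3.141, -0.0, 1.668]
force: [0.1, 0.4, -0.0]
finger_gap: -0.3
finger_force: 0.0
```

Call:
jog_arm:
  series:
    - [[1,0.3,0],[0,0,0],0]
    - [[1,0.3,0],[0,0,0],0]
    - [[1,0.3,0],[0,0,0],0]
    - [[1,0.3,0],[0,0,0],0]
    - [[1,0.3,0],[0,0,0],0]

```text
time_s: 3.53
tool_pos: [409.8, -149.5, 231.6]
tcp_rot: [3.141, 0.001, 1.669]
force: [0.3, -1.2, 0.2]
finger_gap: 0.2
finger_force: 0.0
```

Call:
jog_arm:
  series:
    - [[0.9,0,0],[-0.5,0,0],0]
    - [[0.9,0,0],[-0.5,0,0],0]
    - [[0.9,0,0.6],[-0.5,0,0],0]
    - [[0.9,0,0.6],[-0.5,0,0],0]
    - [[0.9,0,0.6],[-0.5,0,0],0]
    - [[0.9,0,0.6],[-0.5,0,0],0]
    - [[0.9,0,0.6],[-0.5,0,0],0]

```text
time_s: 4.12
tool_pos: [399.1, -44.4, 160.0]
tcp_rot: [2.618, 0.001, 1.663]
force: [0.2, -1.0, -0.3]
finger_gap: -0.1
finger_force: 0.0
```

Run:
```python
from h import *; import cv2
T=tcp(); im=snapshot("wrist"); cv2.imwrite("pics/w0.png",im[:,:,::-1])
print(rd())
for r in trace("wrist","drawer_face")[:2]: print(r['score'],r['at'],r['region'].sum())
print("pred face",proj("wrist",w(P,(-118,20,34)),T))
print(rel(T,goal(-150,20,32,np.radians(30))),rel(T,goal(-95,20,32,np.radians(30))))
```

```text
[-192.9, 13.3, 160.6]
0.85 [199.7, 339.6] 6871
pred face [[324.15616366 208.34717488]]
([0.059, -0.219, 1.105], [0.0, 0.003, -0.003]) ([0.061, 0.178, 1.334], [0.0, 0.003, -0.003])
```

View pics/w0.png

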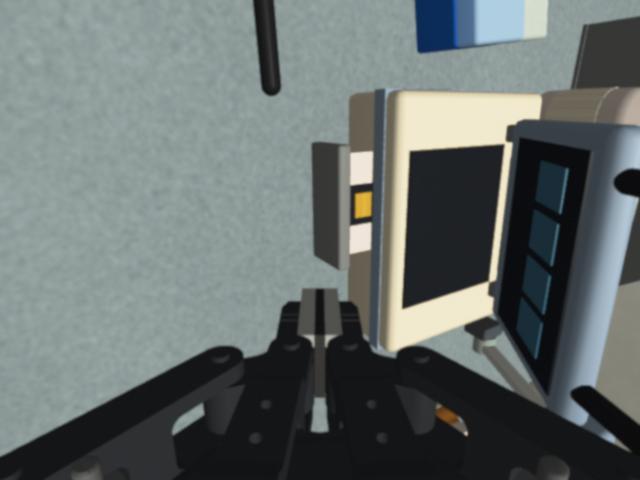

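Call:
jog_arm:
  series:
    - [[0.06,-0.2,0.5],[0,0,0],0]
    - [[0.06,-0.2,0.9],[0,0,0],0]
    - [[0.06,-0.22,1.0],[0,0,0],0]
    - [[0.06,-0.22,1.0],[0,0,0],0]
    - [[0.06,-0.22,1.0],[0,0,0],0]

```text
time_s: 4.63
tool_pos: [452.5, -34.4, 44.4]
tcp_rot: [2.645, -0.008, 1.67]
force: [0.2, -0.6, 0.1]
finger_gap: -0.0
finger_force: 0.0
```

Call:
jog_arm:
  series:
    - [[0,0.03,0.12],[0,0,0],0]
    - [[0,0.07,0.145],[0,0,0],0]
    - [[0,0.11,0.168],[0,0,0],0]
    - [[0,0.15,0.19],[0,0,0],0]
    - [[0,0.19,0.215],[0,0,0],0]
    - [[0,0.22,0.23],[0,0,0],0]
    - [[0,0.25,0.25],[0,0,0],0]
    - [[0,0.28,0.267],[0,0,0],0]

```text
time_s: 5.3
tool_pos: [495.9, -29.6, 35.8]
tcp_rot: [2.64, -0.006, 1.672]
force: [-37.0, -8.1, 24.0]
finger_gap: 0.3
finger_force: 18.6
```

Call:
jog_arm:
  series:
    - [[0,-0.06,-0.035],[0,0,0],0]
    - [[0,-0.2,-0.12],[0,0,0],0]
    - [[0,-0.4,-0.23],[0,0,0],0]
    - [[0,-0.5,-0.6],[0,0,0],0]
    - [[0,-0.5,-0.9],[0,0,0],0]
    - [[0,-0.5,-0.9],[0,0,0],0]

```text
time_s: 5.8
tool_pos: [413.7, -47.5, 121.2]
tcp_rot: [2.643, -0.003, 1.671]
force: [2.4, -0.8, 0.1]
finger_gap: -0.1
finger_force: 0.0
```

Run:
```python
from h import *; import cv2
T=tcp(); a=snapshot("wrist"); b=snapshot("top")
A=cv2.resize(a[60:360,240:560],(400,375)); B=cv2.resize(b[170:310,240:390],(400,375),interpolation=2)
cv2.imwrite("pics/d1.png",np.hstack([A,B])[:,:,::-1])
print(rd(), proj("top",w(P,[(-90,65,54),(-90,-25,54)])))
print("peg goal",rel(T,goal(-70,-150,150,0)),rel(goal(0,0,0,0),goal(0,0,0,np.radians(30))))
A2=T.copy();A2[:3,:3]=goal(0,0,0,0)[:3,:3];print(rel(T,A2),rel(A2,goal(-70,-150,150,0)))
```

```text
[-179.6, 9.4, 118.4] [[309.89897576 276.42480715]
 [346.42038774 272.46842906]]
peg goal ([-1.326, 0.913, 0.219], [0.476, -0.003, 0.002]) ([0.0, 0.0, 0.0], [-0.5, -0.0, 0.0])
([0.0, 0.0, 0.0], [0.476, -0.003, 0.002]) ([-1.323, 0.911, -0.24], [0.0, 0.0, 0.0])
```

View pics/d1.png

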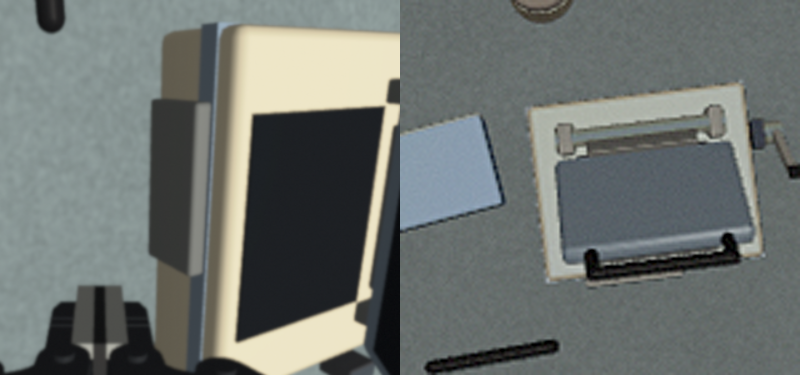

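Call:
jog_arm:
  series:
    - [[-0.5,0,0],[0,0,0],0]
    - [[-1,0,0],[0,0,0],0]
    - [[-1,0,0],[0,0,0],0]
    - [[-1,0,0],[0,0,0],0]

```text
time_s: 6.23
tool_pos: [425.0, -172.0, 113.1]
tcp_rot: [2.653, -0.005, 1.664]
force: [0.4, -0.2, 0.3]
finger_gap: -0.1
finger_force: 0.0
```

Call:
jog_arm:
  series:
    - [[-0.37,0.13,-0.23],[0.476,0,0],0]
    - [[-0.37,0.13,-0.23],[0.476,0,0],0]
    - [[-0.37,0.13,-0.23],[0.476,0,0],0]
    - [[-0.37,0.13,-0.23],[0.476,0,0],0]
    - [[-0.37,0.13,-0.23],[0.476,0,0],0]
    - [[-0.37,0.13,-0.23],[0.476,0,0],0]

```text
time_s: 6.73
tool_pos: [430.1, -208.2, 141.9]
tcp_rot: [-3.13, -0.011, 1.676]
force: [0.5, 0.5, -0.7]
finger_gap: -0.2
finger_force: 0.0
```

Call:
jog_arm:
  series:
    - [[0,0.4,0],[0,0,0],0]
    - [[0,0.85,0],[0,0,0],0]
    - [[0,0.85,0],[0,0,0],0]
    - [[0,0.85,0],[0,0,0],0]
    - [[0,0.85,0],[0,0,0],0]

```text
time_s: 7.15
tool_pos: [528.9, -198.1, 141.4]
tcp_rot: [-3.13, -0.011, 1.673]
force: [-0.9, 0.1, -0.4]
finger_gap: -0.0
finger_force: 0.0
```

Run:
```python
from h import *; import cv2
T=tcp(); a=snapshot("wrist"); cv2.imwrite("pics/k1.png",a[:,:,::-1])
print(rd(), rel(T,goal(-40,-155,148,0)))
for r in trace("wrist","kick_peg")[:2]: print(r['score'],r['at'],r['region'].sum())
print(proj("wrist",w(P,[(-10,-126,161),(-10,-168,161)]),T))
```

```text
[-80.2, -152.4, 141.4] ([-0.024, 0.326, -0.06], [-0.011, -0.01, 0.005])
[[534.51681653 265.97626163]
 [515.74832916 377.50013291]]
```

View pics/k1.png

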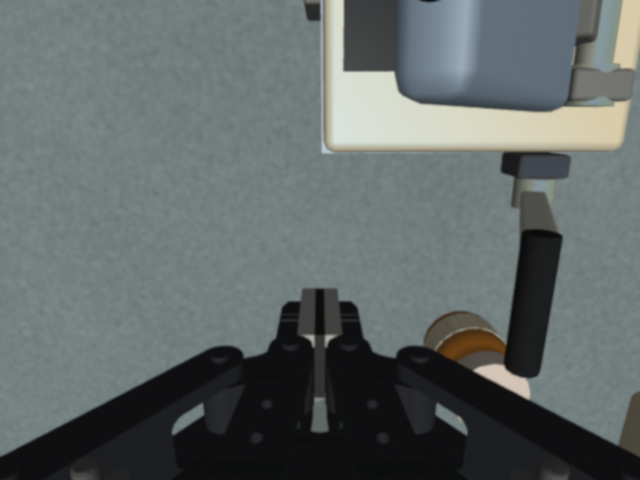

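Call:
jog_arm:
  series:
    - [[0,0.2,-0.06],[0,0,0],0]
    - [[0,0.4,-0.06],[0,0,0],0]
    - [[0,0.48,-0.06],[0,0,0],0]
    - [[0,0.56,-0.06],[0,0,0],0]
    - [[0,0.64,-0.06],[0,0,0],0]
    - [[0,0.72,-0.06],[0,0,0],0]
    - [[0,0.8,-0.06],[0,0,0],0]
    - [[0,0.88,-0.06],[0,0,0],0]
    - [[0,0.96,-0.06],[0,0,0],0]
    - [[0,1,-0.06],[0,0,0],0]

```text
time_s: 8.08
tool_pos: [650.9, -186.6, 148.7]
tcp_rot: [-3.131, -0.009, 1.673]
force: [-0.1, -0.5, -0.3]
finger_gap: 0.3
finger_force: 0.0
```

Call:
jog_arm:
  series:
    - [[0,0.1,0],[0,0,0],0]
    - [[0,0.1,0],[0,0,0],0]
    - [[0,0.1,0],[0,0,0],0]
    - [[0,0.1,0],[0,0,0],0]
    - [[0,0.1,0],[0,0,0],0]
    - [[0,0.1,0],[0,0,0],0]
    - [[0,0.1,0],[0,0,0],0]
    - [[0,0.1,0],[0,0,0],0]

```text
time_s: 8.75
tool_pos: [661.2, -185.6, 148.8]
tcp_rot: [-3.131, -0.009, 1.672]
force: [-0.7, -0.3, -0.4]
finger_gap: 0.1
finger_force: 0.0
```

Call:
jog_arm:
  series:
    - [[0,-0.4,0],[0,0,0],0]
    - [[0,-0.8,0],[0,0,0],0]
    - [[0,-1,0],[0,0,0],0]
    - [[0,-1,0],[0,0,0],0]
    - [[0,-1,0],[0,0,0],0]

```text
time_s: 9.17
tool_pos: [539.7, -197.6, 149.5]
tcp_rot: [-3.13, -0.01, 1.671]
force: [0.5, -0.2, -0.3]
finger_gap: 0.4
finger_force: 0.0
```

Run:
```python
from h import *; import cv2
T=tcp(); a=snapshot("scene"); b=snapshot("top")
A=cv2.resize(a[200:350,230:390],(400,375),interpolation=2); B=cv2.resize(b[170:310,280:430],(400,375),interpolation=2)
cv2.imwrite("pics/k2.png",np.hstack([A,B])[:,:,::-1])
print(rd())
q=np.array([(30+95*np.sin(2.79-.436),y,75+95*np.cos(2.79-.436)) for y in(-126,-168)])
print(proj("top",w(P,q)),proj("scene",w(P,q)))
for c in("top","scene"):
  for r in trace(c,"kick_peg")[:2]: print(c,r['score'],r['at'],r['region'].sum())
```

```text
[-65.3, -153.6, 150.8]
[[376.56442851 194.66161504]
 [392.80555919 192.96528929]] [[357.76014938 317.96739737]
 [361.9456111  332.05787876]]
top 0.75 [193.5, 381.1] 104
scene 0.53 [313.6, 347.8] 210
```

View pics/k2.png

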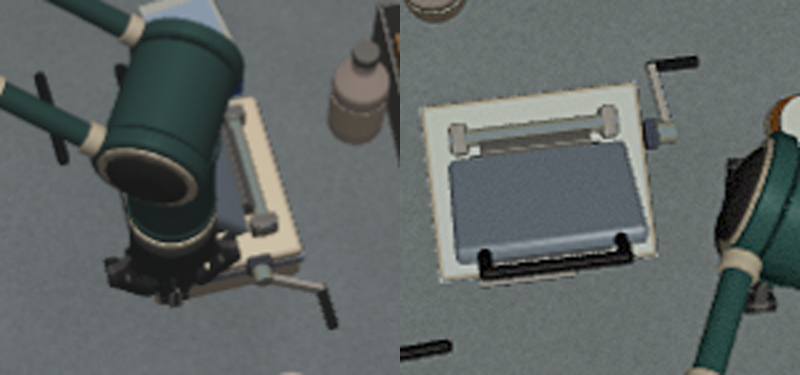

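Call:
jog_arm:
  series:
    - [[0,-0.2,-0.3],[0,0,0],0.6]
    - [[0,-0.4,-0.6],[0,0,0],0.6]
    - [[0,-0.4,-1],[0,0,0],0.6]
    - [[0,-0.4,-1],[0,0,0],0.6]
    - [[0,-0.4,-1],[0,0,0],0.6]

```text
time_s: 9.78
tool_pos: [499.6, -205.0, 276.4]
tcp_rot: [-3.14, -0.004, 1.673]
force: [0.5, -0.9, 0.9]
finger_gap: 51.1
finger_force: 0.0
```

Call:
jog_arm:
  series:
    - [[0,-0.2,-0.3],[-0.62,0,0],0.6]
    - [[0.3,-0.2,-0.3],[-0.62,0,0],0.6]
    - [[0.6,-0.2,-0.3],[-0.62,0,0],0.6]
    - [[1,-0.2,-0.3],[-0.62,0,0],0.6]
    - [[1,-0.2,-0.3],[-0.62,0,0],0.6]
    - [[1,-0.2,-0.3],[-0.62,0,0],0.6]
    - [[1,-0.2,-0.3],[-0.62,0,0],0.6]

```text
time_s: 10.37
tool_pos: [458.0, -85.3, 304.2]
tcp_rot: [2.506, -0.011, 1.673]
force: [-0.2, -0.4, -0.1]
finger_gap: 51.3
finger_force: 0.0
```

```bash
cat >> h.py <<'E'
def hg(th,r,y=0):  # goal on the screen's arc: TCP at radius r from hinge, tool along frame
    return goal(45+r*np.sin(th),y,85+r*np.cos(th),-th)
E
python3 - <<'E'
from h import *; import cv2
T=tcp(); a=snapshot("wrist"); cv2.imwrite("pics/s1.png",a[:,:,::-1])
print(rd(), rel(T,hg(-.65,240)),rel(T,hg(-.65,176)))
for r in trace("wrist","screen_handle")[:2]: print(r['score'],r['at'],r['region'].sum())
print(proj("wrist",w(P,[(-73,y,240.2) for y in(-56,0,56)]),T))
E
```

```text
[-137.7, -34.4, 306.3] ([0.272, 0.119, 0.384], [-0.013, -0.011, -0.002]) ([0.266, 0.127, 0.917], [-0.013, -0.011, -0.002])
0.93 [163.6, 329.7] 10459
[[345.27482045 277.59176588]
 [346.76703717 187.83572027]
 [348.35718692  86.14391326]]
```

View pics/s1.png

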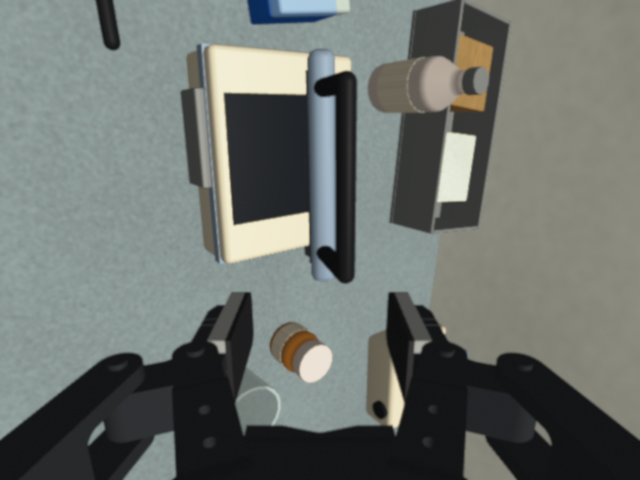

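Call:
jog_arm:
  series:
    - [[0.27,0.12,0.2],[0,0,0],0.6]
    - [[0.27,0.12,0.38],[0,0,0],0.6]
    - [[0.27,0.12,0.55],[0,0,0],0.6]
    - [[0.27,0.12,0.7],[0,0,0],0.6]
    - [[0.27,0.12,0.82],[0,0,0],0.6]
    - [[0.27,0.12,0.92],[0,0,0],0.6]
    - [[0.27,0.12,0.92],[0,0,0],0.6]

```text
time_s: 11.05
tool_pos: [535.0, -45.9, 225.7]
tcp_rot: [2.508, -0.011, 1.673]
force: [-0.6, 0.9, -0.2]
finger_gap: 51.4
finger_force: 0.0
```

Call:
jog_arm:
  series:
    - [[0,0,0],[0,0,0],0.3]
    - [[0,0,0],[0,0,0],0.2]
    - [[0,0,0],[0,0,0],0.1]
    - [[0,0,0],[0,0,0],0]
    - [[0,0,0],[0,0,0],0]
    - [[0,0,0],[0,0,0],0]
    - [[0,0,0],[0,0,0],0]
  grip_force: 40

```text
time_s: 11.63
tool_pos: [533.7, -46.5, 228.8]
tcp_rot: [2.502, -0.008, 1.672]
force: [-4.8, -1.6, 2.5]
finger_gap: 10.2
finger_force: 39.3
```

Run:
```python
from h import *
T=tcp(); o=observe(); print(rd(),o["finger_gap"],o["finger_force"],o["force"].round(1))
x,y,z=rd(); th=np.arctan2(x-45,z-85); r=np.hypot(x-45,z-85); print(th,r,o["tcp_rot"])
G0=hg(-.65,r)
for t in np.linspace(-.65,0,11)[1:]: print(t.round(3),rel(G0,hg(t,r)))
```

```text
[-59.8, -1.8, 228.8] 10.202189447835112 39.33295547962189 [-4.8 -1.6  2.5]
-0.6297879396727253 177.9367303285075 [ 2.50223256 -0.00809327  1.67224252]
-0.585 ([0.0, 0.096, 0.003], [0.062, -0.0, -0.0])
-0.52 ([0.0, 0.192, 0.013], [0.124, -0.0, 0.0])
-0.455 ([0.0, 0.287, 0.028], [0.186, -0.0, 0.0])
-0.39 ([0.0, 0.381, 0.05], [0.248, -0.0, 0.0])
-0.325 ([0.0, 0.473, 0.078], [0.31, -0.0, 0.0])
-0.26 ([0.0, 0.564, 0.111], [0.372, -0.0, 0.0])
-0.195 ([0.0, 0.652, 0.151], [0.434, 0.0, 0.0])
-0.13 ([0.0, 0.737, 0.196], [0.497, 0.0, 0.0])
-0.065 ([0.0, 0.819, 0.247], [0.559, 0.0, 0.0])
0.0 ([0.0, 0.897, 0.302], [0.621, 0.0, 0.0])
```

Call:
jog_arm:
  series:
    - [[0,0.048,0.001],[0.031,0,0],0]
    - [[0,0.096,0.003],[0.062,0,0],0]
    - [[0,0.144,0.008],[0.093,0,0],0]
    - [[0,0.192,0.013],[0.124,0,0],0]
    - [[0,0.24,0.02],[0.155,0,0],0]
    - [[0,0.287,0.028],[0.186,0,0],0]
    - [[0,0.334,0.038],[0.217,0,0],0]
    - [[0,0.381,0.05],[0.248,0,0],0]
    - [[0,0.427,0.063],[0.279,0,0],0]
    - [[0,0.473,0.078],[0.31,0,0],0]

```text
time_s: 12.47
tool_pos: [584.8, -40.8, 254.9]
tcp_rot: [2.829, -0.01, 1.672]
force: [-1.5, 1.5, 0.7]
finger_gap: 10.8
finger_force: 39.0
```

Run:
```python
from h import *
T=tcp(); o=observe(); print(rd(),o["finger_gap"],o["finger_force"],o["force"].round(1))
x,y,z=rd(); th=np.arctan2(x-45,z-85); r=np.hypot(x-45,z-85); print(th,r,o["tcp_rot"][0]-np.pi)
print(rel(T,hg(0,177,y)))
for r in trace("top","screen_handle")[:2]: print(r['score'],r['at'])
```

```text
[-8.4, -1.1, 254.9] 10.803535639898161 39.00308310985565 [-1.5  1.5  0.7]
-0.30452618799710357 178.0942727883185 -0.31256357355167363
([-0.001, 0.442, 0.08], [0.298, -0.01, 0.003])
0.87 [246.8, 334.9]
```

Call:
jog_arm:
  series:
    - [[0,0.045,0.002],[0.03,0,0],0]
    - [[0,0.09,0.004],[0.06,0,0],0]
    - [[0,0.135,0.008],[0.09,0,0],0]
    - [[0,0.18,0.014],[0.12,0,0],0]
    - [[0,0.225,0.021],[0.15,0,0],0]
    - [[0,0.27,0.03],[0.18,0,0],0]
    - [[0,0.315,0.041],[0.21,0,0],0]
    - [[0,0.36,0.053],[0.24,0,0],0]
    - [[0,0.4,0.065],[0.27,0,0],0]
    - [[0,0.442,0.08],[0.298,0,0],0]

```text
time_s: 13.35
tool_pos: [638.8, -34.8, 263.1]
tcp_rot: [3.138, -0.011, 1.673]
force: [-0.8, 1.7, 5.2]
finger_gap: 10.6
finger_force: 41.6
```

Call:
jog_arm:
  series:
    - [[0,0,0],[0,0,0],0]
    - [[0,0,0],[0,0,0],0]
    - [[0,0,0],[0,0,0],0]
    - [[0,0,0],[0,0,0],0]
    - [[0,0,0],[0,0,0],0]
    - [[0,0,0],[0,0,0],0]

```text
time_s: 13.85
tool_pos: [638.6, -34.8, 263.1]
tcp_rot: [3.136, -0.011, 1.673]
force: [0.1, 3.2, 4.7]
finger_gap: 10.5
finger_force: 41.7
```

Run:
```python
from h import *; import cv2
T=tcp(); o=observe(); print(rd(),o["finger_gap"],o["finger_force"],o["force"].round(1),abs(o["qvel"]).max())
x,y,z=rd(); th=np.arctan2(x-45,z-85); r=np.hypot(x-45,z-85); print(th,r,o["tcp_rot"])
a=snapshot("wrist"); b=snapshot("top"); c=snapshot("scene")
cv2.imwrite("pics/f1.png",np.hstack([cv2.resize(a,(400,300)),cv2.resize(c[200:350,230:430],(400,300),interpolation=2)])[:,:,::-1])
print(proj("wrist",w(P,[(45,y,280) for y in(-56,56)]),T)*400/640)
```

```text
[45.7, -0.3, 263.1] 10.502895176334688 41.66202485561371 [0.1 3.2 4.7] 0.002029818288172545
0.003930355954707693 178.10137562635504 [ 3.13599323 -0.01056538  1.67260714]
[[199.0858772  287.25401234]
 [200.12809307 106.00308585]]
```

View pics/f1.png

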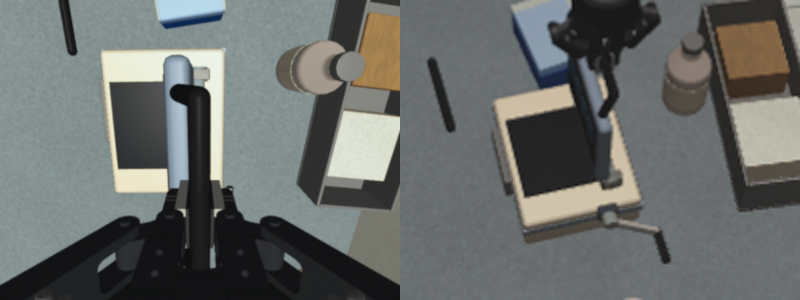

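```bash
python3 -c "
from bench import *
print(sign_off())"
```

```text
the job is handed in; nothing more can be done
None
```

I handed the job in with the drawer home, the kickstand all the way down behind and the screen frame held upright and still in the gripper; the camera checks agree, but the hand-in returned no verdict.

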